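# Lamp on and analyser to zero on a bench polarimeter

### The job

Get the polarimeter ready for its zero check: switch its lamp on by pressing the raised half of the rocker switch on its base fully down, and with the fingertips push the analyser's lever gently round until it stands on the zero mark, the one broad long mark of the scale. Only press and push: do not grip the lever hard or force it, do not shove, tip or lift the polarimeter, and leave the bottle, tube rack, beaker and tip box beside it where they stand.

Things in the scene. Friction and masses are not known exactly. Their poses are not given: they have to be found in the camera images.
- polarimeter: Free-standing bench polarimeter, 3 to 4 kg, on rubber feet, not fixed down. Grey base 140 (x) by 250 (y) by 48 mm high. Origin: centre of its underside, z up; its front faces its -x (robot side), left end +y. Its upright head (glass tube, rear column, scale, analyser) stands on the axis x=0, y=+60 mm. Nothing is higher than 204 mm, the lever post's top.
- analyser: Turning analyser: black ring, 31 mm radius, 18 mm high (boss 26 mm), on the scale disc, with a steel lever. Origin: on the vertical turning axis at the disc's top face, 168 mm above the table; its +x runs along the lever. Turns either way past every mark with light friction (0.1 N m), stays where left. Starts within 130 degrees either side of the polarimeter's rear (+x).
- post (a point): Top centre of the lever's upright round finger post: 10 mm diameter, from 6 to 36 mm above the disc's face, 75 mm from the turning axis, outside the disc's rim. It moves on a circle of 75 mm radius; about 1.3 N sideways turns it. The lever bar from ring to post is 6 mm wide, 5 mm thick, 6 to 11 mm above the disc.
- pointer (a point): Point below the lever's centre line, 60 mm from the turning axis, at the height of the disc's face: reads the scale.
- zero_mark (a point): Outer end of the zero mark, 60 mm from the turning axis, on the face of the fixed white scale disc (62 mm radius, face 168 mm above the table). Black marks every 10 degrees all round are 8 or 13 mm long, 1.4 mm wide; only zero is broad (26 by 4.5 mm), at the polarimeter's front (-x). It meets pointer when the lever is exactly on zero.
- lamp_switch (a joint): Lamp rocker, rad: 0 off (start), 0.4 fully on (end stop). Black, 40 mm (polarimeter's x) by 24 mm (y), a shallow V, tilting about its middle at the polarimeter's x=0, y=-95 mm, 55 mm above the table. Off: front half level, top at 58 mm; rear half (+x) stands up, its end 8 mm higher. On: the rear half is level. About 2 N at its end tips it; it stays as put.
- on_half (a point): Centre of the top face of the rocker's rear (ON) half, 10 mm from the pivot; moves with the rocker. Fully on, it is 10 mm behind the pivot (polarimeter's +x), 58 mm above the table.
- sample_bottle: Bystander: small amber bottle with white cap, 36 mm diameter, 70 mm tall, in front of the polarimeter. Origin: centre of its underside.
- tube_rack: Bystander: yellow microtube rack 60 by 110 mm, 36 mm tall, in front of the polarimeter. Origin: centre of its underside.
- beaker: Bystander: glass beaker 68 mm diameter, 90 mm tall, to the left of the polarimeter. Origin: centre of its underside.
- tip_box: Bystander: pipette-tip box with clear lid, 115 by 78 mm, 54 mm tall, to the right of the polarimeter. Origin: centre of its underside.

How it is judged:
At the end, for the whole second after the job is handed in: The lever rests on the zero mark (pointer within 4.5 mm of the mark's end, about 4 degrees), the lamp rocker is on (above 0.33 of 0.40 rad), and the polarimeter stands upright at rest (horizontal distance between pointer and zero_mark below 0.0045 m and angular speed of analyser below 0.05 rad/s and value of joint lamp_switch above 0.33 rad and angle between polarimeter's own z axis and vertical below 0.03 rad and linear speed of polarimeter below 0.01 m/s); the robot touches nothing.
It fails at once if the polarimeter is shoved more than 20 mm, tipped or lifted (distance of polarimeter from where it was at the start of the episode above 0.02 m or height (world z) of polarimeter above 0.006 m or angle between polarimeter's own z axis and vertical above 0.08 rad).
It fails at once if the analyser is pinched hard or forced (over 12 N from the fingers) (contact force between the fingers and analyser above 12 N).
It fails at once if a bystander is moved more than 20 mm (distance of any of sample_bottle, tube_rack, beaker, tip_box from where it was at the start of the episode above 0.02 m).
It also fails if it takes over 58 s, if anything falls off the work surface, if the arm or the gripper's body presses on something with over 40 N, if the wrist force passes 120 N, or if a joint passes its speed limit or range.

### The arm

A 6-joint arm with a two-finger parallel gripper is mounted at the origin on the work surface. World frame = base frame: x ahead of the robot, y to its left, z up, the work surface at z = 0. Lengths are in m, angles in rad, forces in N, time in s.
With the tool pointing down it reaches from about 0.325 to 0.775 m from the base axis. Payload 9.3 kg.
Tool frame: the origin (TCP) lies on the centre line of the jaws, within the pads' length; the fingertips stand 22 mm ahead of it and the grasp point (between the pads) lies 3 mm ahead of it; z points along the fingers, y is the direction in which the jaws open and shut (so a half turn about z gives the same grasp; the last joint's range is limited). The gripper opens to 85 mm and grips with 20 to 120 N. Pads are 22 mm wide; open, the fingers measure 114 mm over their backs; the gripper's body (76 mm by 85 mm) begins 54 mm behind the grasp point. The pads swing forward as they close: fully open they stand 13 mm farther back than shut.
Start: joints at [1.102, 0.259, 0.021, 1.334, 0, 1.418], TCP at [0.171, 0.523, 0.253] pointing down, gripper open.
Joint ranges: [-3.04, 3.04], [-0.91, 1.82], [-1.04, 1.36], [-1.92, 1.95], [-1.52, 1.45], [-3.14, 3.14]. Speed limits (rad/s): [2.22, 2.22, 2.79, 3.14, 3.14, 3.14].

### API

Orientations are given as [roll, pitch, yaw] about the fixed x, y, z axes, in that order (R = Rz(yaw) Ry(pitch) Rx(roll)).
In Python, from rig import manip, imaging, finder gives the robot as it stands.
- The arm moves only by the shell command python3 -m crank 'ROWS' [FORCE]. ROWS is JSON, a list of rows, each an object with "xyz": the shift along the tool's x, y, z in cm, a list of three; "turn": the turn, a rotation vector about the tool's x, y, z in rad, a list of three; "jaw": the opening, from -1 (shut) to 1 (fully open), so that 0 is half open. In form: [{"xyz": [tx, ty, tz], "turn": [ax, ay, az], "jaw": jaw}, ...]. A call has 1 to 8 rows; each row shifts and turns the pose as measured when the row begins, along the tool's axes as they then stand; what a row does not reach is not made up. A row lasts 1/10 s, in which the tool goes at most 50 mm and 8.59 degrees, less where a joint would pass 70% of its speed; a pose out of reach is approached as far as the arm can. A call is refused whole if a number of a shift passes 5 or a number of a turn 0.15, either way. A call with a gripper value outside its range is refused whole. The fingers move at their own pace and stop on an object; FORCE is the grip in N (left out, the last holds). Time passes only in rows, so rows that do not move let the fingers close. It gives the time, the measured TCP pose, the force and the opening at its end, in the units of the state.
- manip.get_obs(): the state, without advancing time (a new reading comes with each control period).
- imaging.snapshot(name): name is "side" or "top"; returns a dict with "color" (384x512x3 uint8, blue, green, red), "fovy" (degrees; the focal length in pixels is half the picture's height over the tangent of half this angle, whatever the lens; pixels are square), "cx", "cy" (the principal point, pixels), "R" (3x3) and "t" (3): a world point X has camera coordinates R X + t. Camera axes: x right, y down, z forward; pixel columns grow to the right and rows downward; lengths in m; the calibration is good to about 2 mm. A picture is of the moment at which its call begins. There is no depth.
- manip.sign_off(): hands the job in, once; it reports no verdict.
Trained networks look in the newest picture that a camera, given by its name, has taken for a name from the list of things; names that differ only in an ending like _2 or _b are one class to them, and where a whole thing is asked for, a point or a joint stands for the part that bears it (a point fixed in the world has none). Each returns a list of dicts, best first, with "confidence" (0 to 1); they miss things now and then, are a little off and sometimes report something else, mostly with a low value. They report only what shows in the picture. A call takes as long as a camera call.
- finder.outline_of(camera, thing): "mask" (384x512 bool, what is visible of it) and "bbox" ([left, top, width, height] in pixels, round what is visible of it).
- finder.tip_of(camera, thing): "location" ([column, row] in pixels: a listed point, or the origin of a listed thing).
The state is a dict: "time_s": time; "joints": joint angles; "qd": joint speeds; "joint_torque": joint torques, N m; "ee_pos": TCP position; "ee_rot": TCP orientation; "contact_force": force on the tool from outside, world axes, zero at the start; "moment": the same for the moment, N m; "opening": finger opening in m.
Only numpy, scipy, OpenCV 4.12 (cv2) and the standard library are available. Lean on these libraries where they do the work, as an engineer would, in place of code of your own. Each camera call takes 0.05 s, during which the arm holds its last target.

## Working session

There is one attempt and no reset: what is moved stays moved. The work goes in short steps, Python scripts to look and compute and a shell command to move; the robot and the scene stay as the last step left them, time stands still between calls to the robot, and variables do not carry over. Pictures are saved under pics/ and viewed, and the job is handed in when it is done.

```bash
ls; mkdir -p pics
python3 - <<'E'
from rig import manip, imaging, finder
import cv2
print(manip.get_obs())
for n in("side","top"):
    s=imaging.snapshot(n); cv2.imwrite(f"pics/{n}0.png",s["color"])
    print(n,s["fovy"],s["cx"],s["cy"],s["R"],s["t"])
    for th in["polarimeter","analyser","post","pointer","zero_mark","lamp_switch","on_half","sample_bottle","tube_rack","beaker","tip_box"]:
        try:
            r=finder.tip_of(n,th); print(th,[(x["location"],round(x["confidence"],2)) for x in r[:2]])
        except Exception as e: print(th,e)
print(manip.get_obs()["time_s"])
E
```

```text
pics
{'time_s': 0.0, 'joints': array([ 1.10239279e+00,  2.59195829e-01,  2.07377786e-02,  1.33370391e+00,
       -2.47983878e-05,  1.41822393e+00]), 'qd': array([-0.00026702, -0.00265785, -0.00042661, -0.00033719, -0.00232507,
       -0.00052689]), 'joint_torque': array([ 5.67238618e-03, -5.55641019e+01,  3.44535863e+01,  1.34796719e-02,
        2.07937446e-04, -1.17092367e-05]), 'ee_pos': array([0.17070965, 0.52255914, 0.25265474]), 'ee_rot': array([-3.14023912e+00, -1.83039527e-04,  2.82576140e+00]), 'contact_force': array([-0.81075825, -0.99966881,  0.26668931]), 'moment': array([ 0.02672842, -0.0215283 ,  0.03088747]), 'opening': 0.08571717703537834}
side 47.490547924124115 250.58179351293705 194.1754633428042 [[-0.9959133  -0.0902612  -0.00309969]
 [-0.06515222  0.74179033 -0.66745959]
 [ 0.06254502 -0.66452993 -0.74463957]] [0.52845078 0.06221033 1.08694674]
polarimeter [([242.6, 180.2], 0.88)]
analyser [([235.9, 153.5], 0.58)]
post [([211.6, 128.3], 0.82)]
pointer [([215.2, 145.6], 0.56)]
zero_mark [([264.5, 152.2], 0.77)]
lamp_switch it knows: analyser, beaker, on_half, point
[... 350 characters left out ...]
99966e-01 -1.40405885e-02]
 [-9.89305505e-01  3.57284685e-04 -1.45857775e-01]
 [ 1.45848200e-01  1.41396961e-02 -9.89205930e-01]] [0.08269132 0.52063681 1.03344718]
polarimeter [([310.8, 179.4], 0.65)]
analyser [([290.7, 174.3], 0.8)]
post [([304.4, 143.1], 0.95)]
pointer [([302.2, 150.9], 0.85)]
zero_mark [([292.6, 201.5], 0.73), ([278.3, 233.7], 0.29)]
lamp_switch it knows: analyser, beaker, on_half, pointer, polarimeter, post, sample_bottle, tip_box, tube_rack, zero_mark
on_half [([341.2, 179.6], 0.54)]
sample_bottle [([329.4, 230.3], 0.7), ([279.7, 234.3], 0.4)]
tube_rack [([328.0, 228.4], 0.62)]
beaker [([309.2, 142.9], 0.37)]
tip_box [([381.2, 160.4], 0.76), ([301.7, 152.9], 0.39)]
1.1
```

```bash
python3 - <<'E'
import cv2
a=cv2.imread("pics/top0.png");cv2.imwrite("pics/top0c.png",cv2.resize(a[90:270,200:430],None,fx=3.4,fy=3.2,interpolation=cv2.INTER_CUBIC))
a=cv2.imread("pics/side0.png");cv2.imwrite("pics/side0c.png",cv2.resize(a[90:300,130:380],None,fx=3,fy=2.8,interpolation=cv2.INTER_CUBIC))
E
cat > h.py <<'E'
import numpy as np,cv2
C={"side":(47.490547924124115,250.58179351293705,194.1754633428042,[[-0.9959133,-0.0902612,-0.00309969],[-0.06515222,0.74179033,-0.66745959],[0.06254502,-0.66452993,-0.74463957]],[0.52845078,0.06221033,1.08694674]),
"top":(55.14045120360569,253.80583839208157,194.45592995474544,[[1.70895647e-03,-9.99899966e-01,-1.40405885e-02],[-9.89305505e-01,3.57284685e-04,-1.45857775e-01],[1.45848200e-01,1.41396961e-02,-9.89205930e-01]],[0.08269132,0.52063681,1.03344718])}
def K(c): return 192/np.tan(np.radians(C[c][0])/2)
def proj(c,X):
    _,cx,cy,R,t=C[c];p=np.array(R)@X+t;return np.array([cx+K(c)*p[0]/p[2],cy+K(c)*p[1]/p[2]])
def onz(c,uv,z):
    _,cx,cy,R,t=C[c];R=np.array(R);o=-R.T@np.array(t);d=R.T@np.array([(uv[0]-cx)/K(c),(uv[1]-cy)/K(c),1]);return o+d*(z-o[2])/d[2]
E
python3 - <<'E'
from h import *
P={"polarimeter":(0,(242.6,180.2),(310.8,179.4)),"analyser":(.168,(235.9,153.5),(290.7,174.3)),"post":(.204,(211.6,128.3),(304.4,143.1)),"pointer":(.168,(215.2,145.6),(302.2,150.9)),"zero":(.168,(264.5,152.2),(292.6,201.5)),"on":(.062,None,(341.2,179.6)),"bottle":(0,(297.8,209.0),(279.7,234.3)),"rack":(0,(297.7,170.6),(328,228.4)),"beaker":(0,(225.3,257),None),"tip":(0,(228.4,131.5),(381.2,160.4))}
for k,(z,s,t) in P.items(): print(k,"side",s and onz("side",s,z).round(3),"top",t and onz("top",t,z).round(3))
E
```

```text
polarimeter side [ 0.56  -0.086  0.   ] top [ 0.572 -0.089  0.   ]
analyser side [ 0.565 -0.009  0.168] top [ 0.554 -0.014  0.168]
post side [ 0.625 -0.05   0.204] top [ 0.626 -0.046  0.204]
pointer side [ 0.616 -0.032  0.168] top [ 0.616 -0.044  0.168]
zero side [ 0.5   -0.019  0.168] top [ 0.483 -0.018  0.168]
on side None top [ 0.56  -0.167  0.062]
bottle side [0.41  0.003 0.   ] top [0.407 0.006 0.   ]
rack side [ 0.413 -0.135  0.   ] top [ 0.424 -0.137  0.   ]
beaker side [ 0.575  0.163 -0.   ] top None
tip side [ 0.623 -0.284  0.   ] top [ 0.631 -0.305  0.   ]
```

View pics/top0c.png

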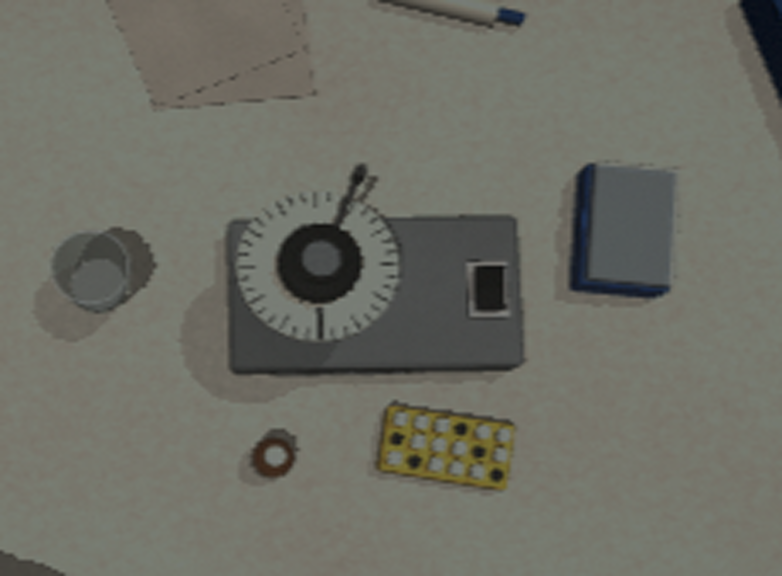

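View pics/side0c.png

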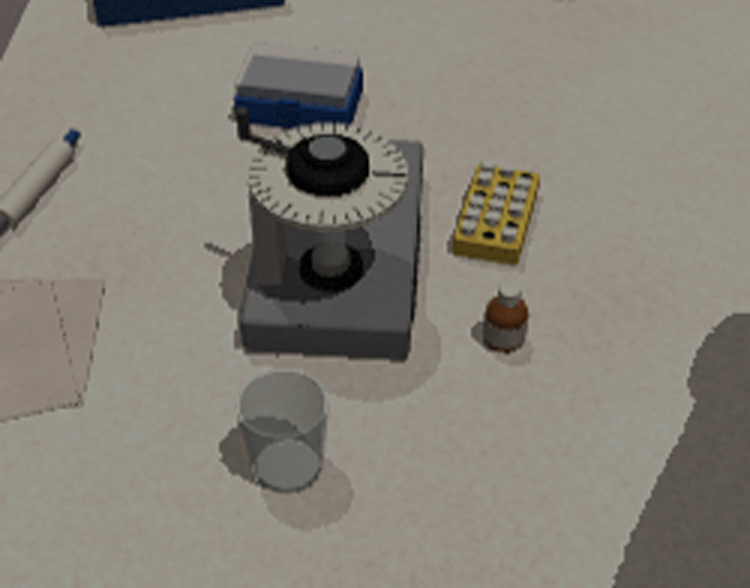

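```bash
python3 - <<'E'
from h import *
from scipy.optimize import least_squares
for c in("top","side"):
    a=cv2.imread(f"pics/{c}0.png");g=a.astype(int)
    hsv=cv2.cvtColor(a,cv2.COLOR_BGR2HSV)
    x0=np.array([.559,-.014])
    # radial edge: sample intensity along rays
    pts=[]
    G=cv2.GaussianBlur(cv2.cvtColor(a,cv2.COLOR_BGR2GRAY),(3,3),0.6).astype(np.float32)
    sm=[]
    def ring(r,ctr,th): return np.array([proj(c,np.array([ctr[0]+r*np.cos(t),ctr[1]+r*np.sin(t),.168])) for t in th],np.float32)
    th=np.linspace(0,2*np.pi,180,endpoint=False)
    def cost(ctr):
        i=ring(.0605,ctr,th);o=ring(.0635,ctr,th)
        f=lambda p:cv2.remap(G,p[:,0:1].copy(),p[:,1:2].copy(),cv2.INTER_LINEAR)
        return -float((f(i)-f(o)).mean())
    best=min(((cost((x,y)),x,y) for x in np.arange(.54,.58,.001) for y in np.arange(-.03,.005,.001)))
    print(c,best)
    ctr=best[1:]
    # darkness profile vs angle at radius .036-.046 : only zero mark and lever
    th=np.radians(np.arange(0,360,1.))
    prof=np.mean([cv2.remap(G,p[:,0:1].copy(),p[:,1:2].copy(),cv2.INTER_LINEAR)[:,0] for p in [ring(r,ctr,th) for r in np.arange(.037,.046,.001)]],0)
    print("dark angles",[(int(k),int(prof[k])) for k in np.where(prof<np.median(prof)-12)[0]])
a=cv2.imread("pics/top0.png")
cs=[(229,218),(517,216),(525,368),(231,373)]
W=[onz("top",(200+u/3.4,90+v/3.2),.048) for u,v in cs]; print(np.round(W,3),np.mean(W,0))
E
python3 - <<'E'
from h import *
a=cv2.imread("pics/top0.png");cv2.imwrite("pics/t1.png",cv2.resize(a[120:210,260:360],None,fx=7,fy=6.6,interpolation=cv2.INTER_NEAREST))
E
```

```text
top (-14.180028915405273, np.float64(0.559), np.float64(-0.01899999999999999))
dark angles [(177, 107), (178, 97), (179, 87), (180, 78), (181, 72), (182, 68), (183, 65), (184, 64), (185, 74), (186, 84), (187, 94), (188, 102), (189, 108), (327, 108), (328, 103), (329, 96), (330, 86), (331, 77), (332, 68), (333, 60), (334, 56), (335, 55), (336, 57), (337, 61), (338, 67), (339, 75), (340, 83), (341, 92), (342, 99), (343, 106)]
side (-17.597179412841797, np.float64(0.559), np.float64(-0.017999999999999988))
dark angles [(174, 132), (175, 127), (176, 121), (177, 112), (178, 103), (179, 95), (180, 86), (181, 84), (182, 88), (183, 91), (184, 95), (185, 99), (186, 106), (187, 114), (188, 121), (189, 129), (218, 132), (219, 129), (220, 126), (221, 123), (222, 120), (223, 117), (224, 114), (225, 110), (226, 107), (227, 105), (228, 102), (229, 99), (230, 96), (231, 92), (232, 88), (233, 85), (234, 80), (235, 76), (236, 72), (237, 67), (238, 64), (239, 61), (240, 56), (241, 51), (242, 47), (243, 44), (244, 39), (245, 35), (246, 31), (247, 29), (248, 27), (249, 26), (250, 26), (251, 26), (252, 27
[... 442 characters left out ...]
 (293, 61), (294, 58), (295, 55), (296, 53), (297, 49), (298, 44), (299, 36), (300, 29), (301, 23), (302, 21), (303, 21), (304, 22), (305, 24), (306, 27), (307, 30), (308, 33), (309, 35), (310, 37), (311, 39), (312, 42), (313, 44), (314, 47), (315, 49), (316, 50), (317, 50), (318, 49), (319, 47), (320, 44), (321, 40), (322, 37), (323, 34), (324, 32), (325, 30), (326, 29), (327, 29), (328, 29), (329, 31), (330, 33), (331, 36), (332, 41), (333, 46), (334, 51), (335, 58), (336, 66), (337, 74), (338, 83), (339, 93), (340, 102), (341, 112), (342, 121), (343, 128)]
[[ 0.627  0.043  0.048]
 [ 0.628 -0.204  0.048]
 [ 0.489 -0.206  0.048]
 [ 0.484  0.042  0.048]] [ 0.55693199 -0.08102669  0.048     ]
```

View pics/t1.png

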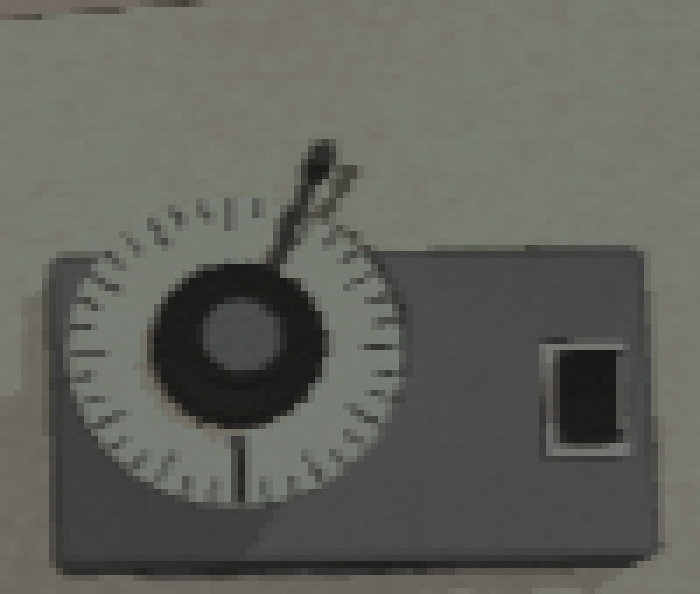

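```bash
python3 - <<'E'
from h import *
for uv,z in [((340,173),.066),((348.6,173),.066),((348.6,187.4),.058),((340,187.4),.058),((344.3,180),.060),((337.5,189),.05),((350,189),.05),((350,172),.05),((337.5,172),.05)]: print(uv,onz("top",uv,z).round(4))
y=np.radians(1.7);h=np.array([.559,-.0185]);R=np.array([[np.cos(y),-np.sin(y)],[np.sin(y),np.cos(y)]])
for p in [(0,-.155,.055),(.02,-.155,.066),(-.02,-.155,.058)]:
    w=np.r_[h+R@p[:2],p[2]]; print(w.round(4),proj("top",w).round(1),proj("side",w).round(1))
E
python3 -m crank '[{"xyz":[-3.7,-3.3,-0.4],"turn":[0,0,0],"jaw":-1},{"xyz":[-3.7,-3.3,-0.4],"turn":[0,0,0],"jaw":-1},{"xyz":[-3.7,-3.3,-0.4],"turn":[0,0,0],"jaw":-1},{"xyz":[-3.7,-3.3,-0.4],"turn":[0,0,0],"jaw":-1},{"xyz":[-3.7,-3.3,-0.4],"turn":[0,0,0],"jaw":-1},{"xyz":[-3.7,-3.3,-0.4],"turn":[0,0,0],"jaw":-1},{"xyz":[-3.7,-3.3,-0.4],"turn":[0,0,0],"jaw":-1},{"xyz":[-3.7,-3.3,-0.4],"turn":[0,0,0],"jaw":-1}]'
```

```text
(340, 173) [ 0.5784 -0.1634  0.066 ]
(348.6, 173) [ 0.5784 -0.1879  0.066 ]
(348.6, 187.4) [ 0.538  -0.1884  0.058 ]
(340, 187.4) [ 0.5381 -0.1639  0.058 ]
(344.3, 180) [ 0.5592 -0.1764  0.06  ]
(337.5, 189) [ 0.5347 -0.1583  0.05  ]
(350, 189) [ 0.5347 -0.1942  0.05  ]
(350, 172) [ 0.5847 -0.196   0.05  ]
(337.5, 172) [ 0.5847 -0.1599  0.05  ]
[ 0.5636 -0.1734  0.055 ] [342.8 178.8] [244.2 143.2]
[ 0.5836 -0.1728  0.066 ] [343.2 171.2] [236.9 139.8]
[ 0.5436 -0.174   0.058 ] [343.5 185.5] [251.5 142.6]
time_s: 1.9
ee_pos: [0.3707, 0.1791, 0.2847]
ee_rot: [3.141, 0.002, 2.837]
contact_force: [0.4, 1.0, -0.2]
opening: 0.0002
```

```bash
python3 -m crank '[{"xyz":[-3.7,-3.3,0],"turn":[0,0,0],"jaw":-1},{"xyz":[-3.7,-3.3,0],"turn":[0,0,0],"jaw":-1},{"xyz":[-3.7,-3.3,0],"turn":[0,0,0],"jaw":-1},{"xyz":[-3.7,-3.3,0],"turn":[0,0,0],"jaw":-1},{"xyz":[-3.7,-3.3,0],"turn":[0,0,0],"jaw":-1},{"xyz":[-3.7,-3.3,0],"turn":[0,0,0],"jaw":-1},{"xyz":[-3.7,-3.3,0],"turn":[0,0,-0.14],"jaw":-1},{"xyz":[0,0,0],"turn":[0,0,-0.14],"jaw":-1}]'
```

```text
time_s: 2.7
ee_pos: [0.5492, -0.1283, 0.2862]
ee_rot: [3.141, 0.007, 3.118]
contact_force: [-0.3, 0.2, -0.3]
opening: 0.0002
```

```bash
python3 -m crank '[{"xyz":[-2.0,-4.0,2],"turn":[0,0,0],"jaw":-1},{"xyz":[-0.5,-0.7,4],"turn":[0,0,0],"jaw":-1},{"xyz":[0,0,4],"turn":[0,0,0],"jaw":-1},{"xyz":[0,0,4],"turn":[0,0,0],"jaw":-1},{"xyz":[0,0,2],"turn":[0,0,0],"jaw":-1},{"xyz":[0,0,0],"turn":[0,0,0],"jaw":-1}]'
python3 - <<'E'
from rig import imaging,manip
import cv2
print(manip.get_obs()["ee_pos"],manip.get_obs()["contact_force"])
for n,(x,y) in (("side",(170,80)),("top",(270,120))):
    s=imaging.snapshot(n)["color"]; cv2.imwrite(f"pics/{n}1.png",cv2.resize(s[y:y+110,x:x+140],None,fx=5,fy=5,interpolation=cv2.INTER_CUBIC))
E
```

```text
time_s: 3.3
ee_pos: [0.5748, -0.1777, 0.1225]
ee_rot: [-3.141, 0.01, 3.119]
contact_force: [0.1, 0.7, 0.0]
opening: -0.0001
[ 0.57483578 -0.17774036  0.12247459] [0.12382813 0.68252688 0.04490743]
```

View pics/side1.png

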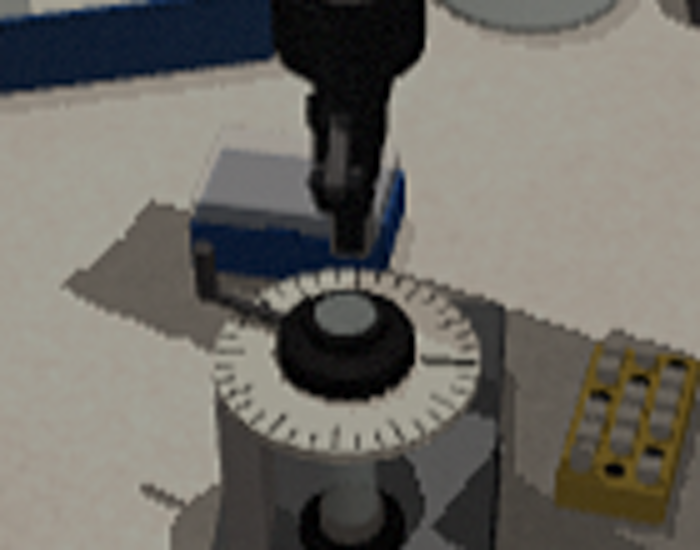

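View pics/top1.png

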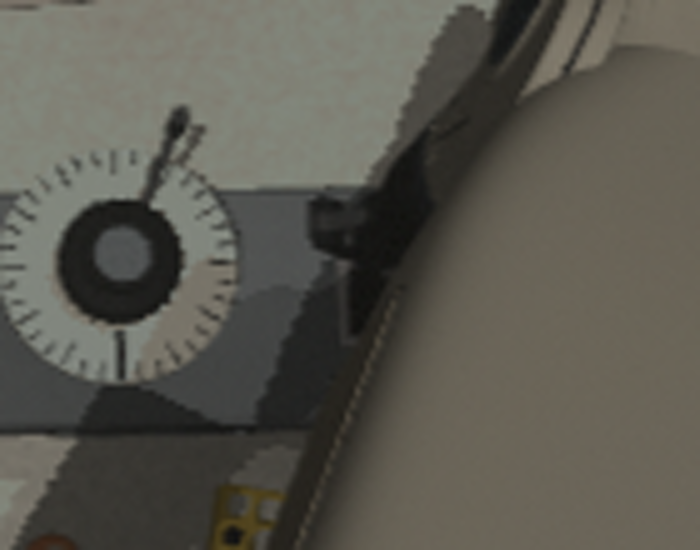

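```bash
python3 -c "
from h import *
print(proj('side',np.array([.5748,-.1777,.1005])),proj('top',np.array([.5748,-.1777,.1005])))"
python3 -m crank '[{"xyz":[0,0.2,2],"turn":[0,0,0],"jaw":-1},{"xyz":[0,0,1.2],"turn":[0,0,0],"jaw":-1},{"xyz":[0,0,0.4],"turn":[0,0,0],"jaw":-1},{"xyz":[0,0,0.3],"turn":[0,0,0],"jaw":-1},{"xyz":[0,0,0],"turn":[0,0,0],"jaw":-1}]'
```

```text
[240.00040849 129.00247789] [347.94928636 171.73422076]
time_s: 3.9
ee_pos: [0.5805, -0.1777, 0.0929]
ee_rot: [-3.135, 0.024, 3.12]
contact_force: [-0.2, -0.4, -0.4]
opening: 0.0002
```

```bash
python3 -m crank '[{"xyz":[0.7,0.2,0],"turn":[0,0.024,0],"jaw":-1},{"xyz":[0,0,0],"turn":[0,0,0],"jaw":-1},{"xyz":[0,0,0.5],"turn":[0,0,0],"jaw":-1},{"xyz":[0,0,0.4],"turn":[0,0,0],"jaw":-1},{"xyz":[0,0,0.3],"turn":[0,0,0],"jaw":-1}]'
```

```text
time_s: 4.4
ee_pos: [0.5747, -0.176, 0.0827]
ee_rot: [-3.133, 0.003, 3.12]
contact_force: [1.8, 0.6, 1.0]
opening: 0.0002
```

```bash
python3 -m crank '[{"xyz":[0.1,0,0.2],"turn":[0,0,0],"jaw":-1},{"xyz":[0,0,0.2],"turn":[0,0,0],"jaw":-1},{"xyz":[0,0,0.1],"turn":[0,0,0],"jaw":-1}]'; python3 -m crank '[{"xyz":[0,0,0.2],"turn":[0,0,0],"jaw":-1},{"xyz":[0,0,0.2],"turn":[0,0,0],"jaw":-1}]'
```

```text
time_s: 4.7
ee_pos: [0.5739, -0.1761, 0.0799]
ee_rot: [-3.132, 0.006, 3.12]
contact_force: [-3.8, 1.9, 13.3]
opening: 0.0
time_s: 4.9
ee_pos: [0.5738, -0.1761, 0.0797]
ee_rot: [-3.131, 0.008, 3.12]
contact_force: [-5.5, 3.6, 23.8]
opening: 0.0001
```

```bash
python3 -m crank '[{"xyz":[0,0,-2],"turn":[0,0,0],"jaw":-1},{"xyz":[0,0,-5],"turn":[0,0,0],"jaw":-1},{"xyz":[0,0,-5],"turn":[0,0,0],"jaw":-1},{"xyz":[0,0,-5],"turn":[0,0,0],"jaw":-1},{"xyz":[0,0,-2.5],"turn":[0,0,0],"jaw":-1},{"xyz":[0,0,0],"turn":[0,0,0],"jaw":-1}]'
python3 - <<'E'
from rig import imaging,manip,finder
import cv2
from h import *
s=imaging.snapshot("top")["color"];cv2.imwrite("pics/top2.png",cv2.resize(s[120:230,260:400],None,fx=5,fy=5,interpolation=cv2.INTER_CUBIC));cv2.imwrite("pics/top2raw.png",s)
for t,z in(("post",.204),("pointer",.168),("zero_mark",.168),("on_half",.058)): print(t,[(onz("top",r["location"],z).round(4),r["location"],r["confidence"]) for r in finder.tip_of("top",t)[:2]])
s=imaging.snapshot("side")["color"];cv2.imwrite("pics/side2.png",cv2.resize(s[80:190,170:310],None,fx=5,fy=5,interpolation=cv2.INTER_CUBIC))
for t,z in(("post",.204),("pointer",.168),("zero_mark",.168)): print(t,[(onz("side",r["location"],z).round(4),r["location"],r["confidence"]) for r in finder.tip_of("side",t)[:2]])
E
```

```text
time_s: 5.5
ee_pos: [0.5693, -0.1732, 0.2793]
ee_rot: [-3.132, 0.001, 3.119]
contact_force: [-0.1, 0.1, -0.2]
opening: -0.0003
post [(array([ 0.622 , -0.0487,  0.204 ]), [305.5, 144.8], 0.65)]
pointer [(array([ 0.6109, -0.0428,  0.168 ]), [301.6, 152.8], 0.85), (array([ 0.5632, -0.0219,  0.168 ]), [293.8, 170.8], 0.41)]
zero_mark [(array([ 0.4857, -0.0178,  0.168 ]), [292.6, 200.6], 0.98)]
on_half [(array([ 0.5742, -0.1665,  0.058 ]), [340.5, 175.0], 0.45)]
post [(array([ 0.6267, -0.0392,  0.204 ]), [210.1, 131.4], 0.62)]
pointer []
zero_mark [(array([ 0.4991, -0.0176,  0.168 ]), [264.7, 152.7], 0.68), (array([0.423 , 0.1421, 0.168 ]), [296.4, 207.8], 0.32)]
```

View pics/top2.png

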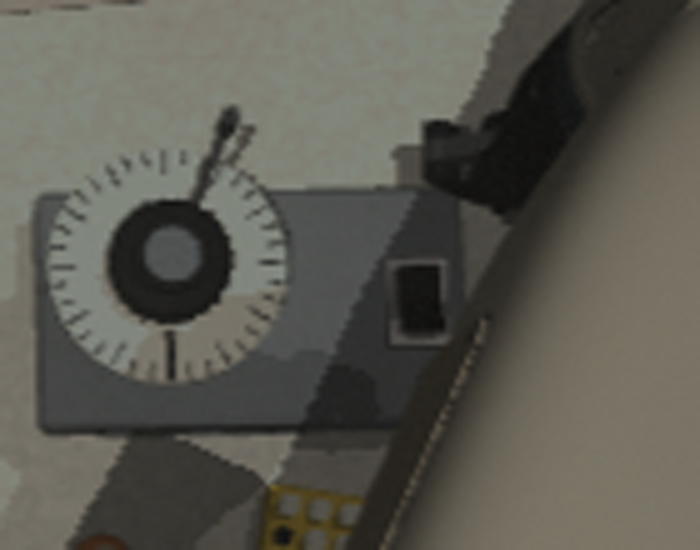

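View pics/side2.png

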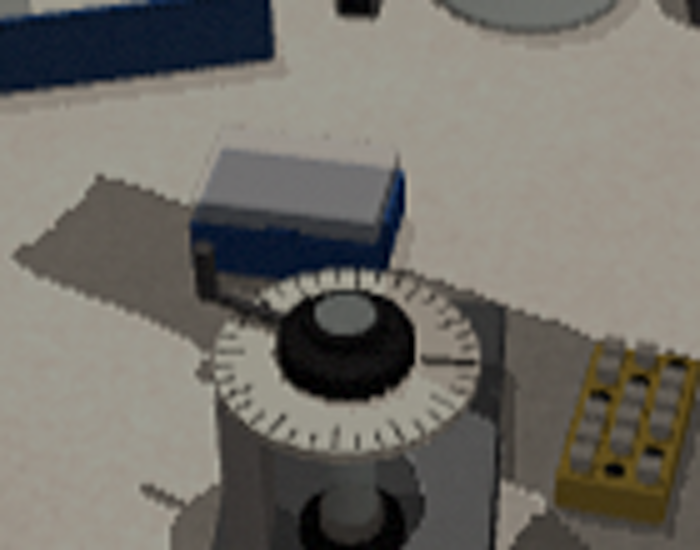

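```bash
python3 -m crank '[{"xyz":[-1.9,4.2,0.5],"turn":[0,0,0],"jaw":-0.2},{"xyz":[-1.9,4.2,0.5],"turn":[0,0,0],"jaw":-0.2},{"xyz":[-1.7,4.0,0.5],"turn":[0,0,0],"jaw":-0.2},{"xyz":[0,0,1],"turn":[0,0,0.1],"jaw":-0.2},{"xyz":[0,0,1],"turn":[0,0,0.1],"jaw":-0.2},{"xyz":[0,0,0],"turn":[0,0,0],"jaw":-0.2}]'
```

```text
time_s: 6.55
ee_pos: [0.6281, -0.0462, 0.234]
ee_rot: [-3.134, -0.007, 2.911]
contact_force: [0.0, 0.2, 0.7]
opening: 0.0343
```

Run:
```python
from rig import imaging,manip,finder
import cv2
from h import *
s=imaging.snapshot("top")["color"];a=s[110:220,240:350];b=imaging.snapshot("side")["color"][70:180,160:270]
cv2.imwrite("pics/b3.png",cv2.resize(np.hstack([a,b]),None,fx=3.6,fy=3.6,interpolation=cv2.INTER_CUBIC))
o=manip.get_obs();p=o["ee_pos"]-[0,0,.02];print(p,proj("top",p),proj("side",p))
```

```text
[ 0.62832392 -0.04691087  0.21557784] [305.32005722 141.01119461] [209.54158399 125.25778051]
```

View pics/b3.png

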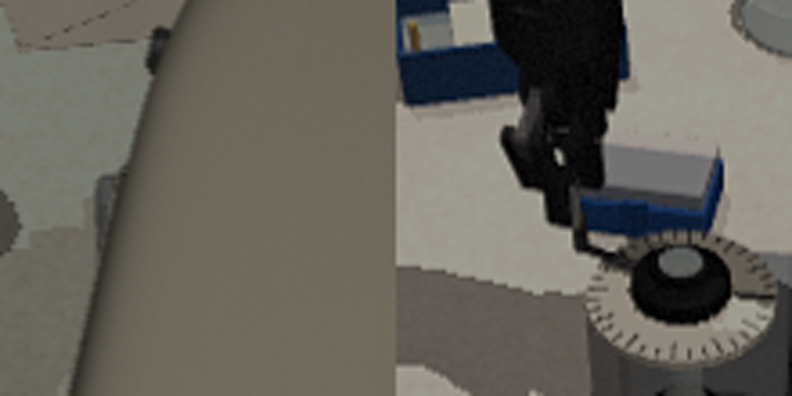

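```bash
python3 -m crank '[{"xyz":[0,-0.2,0.8],"turn":[0,0,0],"jaw":-0.2},{"xyz":[0,0,0.8],"turn":[0,0,0],"jaw":-0.2},{"xyz":[0,0,0],"turn":[0,0,0],"jaw":-0.2}]'
```

```text
time_s: 6.95
ee_pos: [0.6279, -0.0505, 0.2195]
ee_rot: [-3.134, -0.004, 2.918]
contact_force: [-0.2, -0.3, 0.2]
opening: 0.0343
```

```bash
python3 -m crank '[{"xyz":[0,0,1],"turn":[0,0,0],"jaw":-0.2},{"xyz":[0,0,1],"turn":[0,0,0],"jaw":-0.2},{"xyz":[0,0,0],"turn":[0,0,0],"jaw":-0.2}]'
python3 - <<'E'
from rig import imaging,manip,finder
import cv2
b=imaging.snapshot("side")["color"][70:180,160:270]
cv2.imwrite("pics/b4.png",cv2.resize(b,None,fx=5,fy=5,interpolation=cv2.INTER_CUBIC))
E
```

```text
time_s: 7.25
ee_pos: [0.6275, -0.0513, 0.1978]
ee_rot: [-3.134, -0.004, 2.918]
contact_force: [-0.2, -0.1, 0.1]
opening: 0.0341
```

View pics/b4.png

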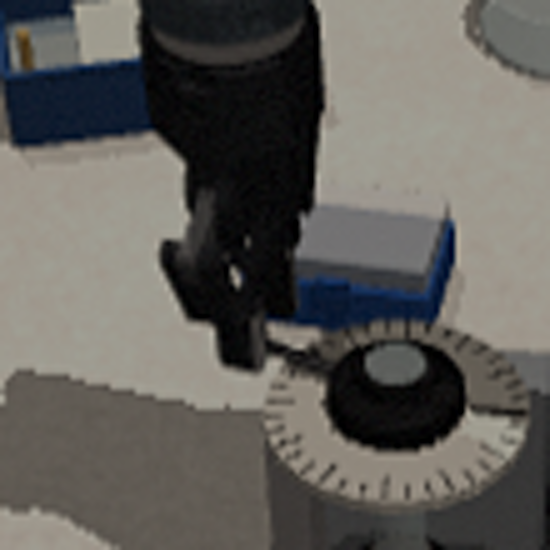

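```bash
python3 -m crank '[{"xyz":[0.11,-0.44,0],"turn":[0,0,0.06],"jaw":-0.2},{"xyz":[0.11,-0.44,0],"turn":[0,0,0.06],"jaw":-0.2},{"xyz":[0.11,-0.44,0],"turn":[0,0,0.06],"jaw":-0.2},{"xyz":[0.11,-0.44,0],"turn":[0,0,0.06],"jaw":-0.2},{"xyz":[0.11,-0.44,0],"turn":[0,0,0.06],"jaw":-0.2}]'
```

```text
time_s: 7.8
ee_pos: [0.6155, -0.0695, 0.1991]
ee_rot: [-3.135, -0.0, 2.609]
contact_force: [1.6, 1.6, -2.0]
opening: 0.034
```

```bash
python3 -m crank '[{"xyz":[0.19,-0.73,0],"turn":[0,0,0.1],"jaw":-0.2},{"xyz":[0.19,-0.73,0],"turn":[0,0,0.1],"jaw":-0.2},{"xyz":[0.19,-0.73,0],"turn":[0,0,0.1],"jaw":-0.2},{"xyz":[0.19,-0.73,0],"turn":[0,0,0.1],"jaw":-0.2},{"xyz":[0.19,-0.73,0],"turn":[0,0,0.1],"jaw":-0.2}]'
cat > st.py <<'E'
from rig import manip
from h import *
o=manip.get_obs();p=o["ee_pos"];d=p[:2]-[.559,-.0185];th=np.arctan2(d[1],d[0]);phi=o["ee_rot"][2]
print("r",np.hypot(*d).round(4),"th",np.degrees(th).round(1),"delta",((phi-th)%(2*np.pi)-np.pi).round(3),"z",p[2].round(4),"j6",o["joints"][5].round(2),"F",o["contact_force"].round(1))
E
python3 st.py
```

```text
time_s: 8.3
ee_pos: [0.5849, -0.0896, 0.1999]
ee_rot: [-3.14, 0.003, 2.091]
contact_force: [1.9, 0.8, -0.5]
opening: 0.034
r 0.0757 th -69.9 delta 0.17 z 0.1999 j6 0.76 F [ 1.9  0.8 -0.5]
```

```bash
python3 -m crank '[{"xyz":[0.17,-0.73,0.03],"turn":[0,0,0.1],"jaw":-0.2},{"xyz":[0.17,-0.73,0.03],"turn":[0,0,0.1],"jaw":-0.2},{"xyz":[0.17,-0.73,0.03],"turn":[0,0,0.1],"jaw":-0.2},{"xyz":[0.17,-0.73,0.03],"turn":[0,0,0.1],"jaw":-0.2},{"xyz":[0.17,-0.73,0.03],"turn":[0,0,0.1],"jaw":-0.2}]';python3 st.py
python3 - <<'E'
from rig import imaging,manip,finder
import cv2,numpy as np
b=imaging.snapshot("side")["color"][70:180,160:300];a=imaging.snapshot("top")["color"][110:220,240:380]
cv2.imwrite("pics/b5.png",cv2.resize(np.hstack([a,b]),None,fx=2.8,fy=4,interpolation=cv2.INTER_CUBIC))
E
```

```text
time_s: 8.8
ee_pos: [0.5486, -0.093, 0.1998]
ee_rot: [3.136, 0.004, 1.57]
contact_force: [1.6, 0.3, -0.4]
opening: 0.0342
r 0.0752 th -97.9 delta 0.138 z 0.1998 j6 1.25 F [ 1.6  0.3 -0.4]
```

View pics/b5.png

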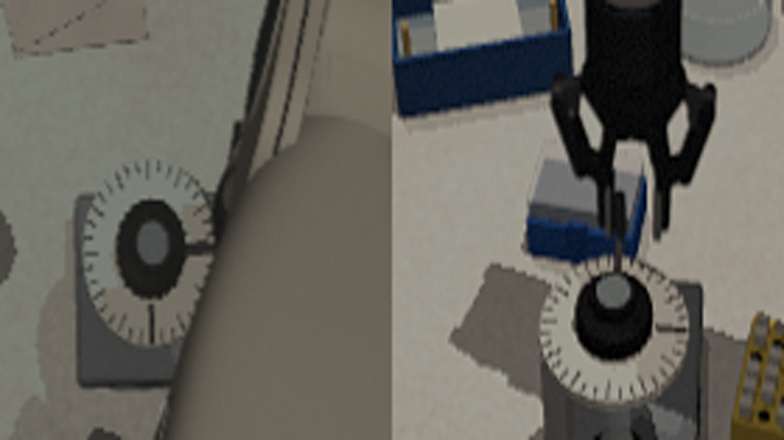

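```bash
python3 -m crank '[{"xyz":[0.14,-0.75,0.03],"turn":[0,0,0.1],"jaw":-0.2},{"xyz":[0.14,-0.75,0.03],"turn":[0,0,0.1],"jaw":-0.2},{"xyz":[0.14,-0.75,0.03],"turn":[0,0,0.1],"jaw":-0.2},{"xyz":[0.14,-0.75,0.03],"turn":[0,0,0.1],"jaw":-0.2},{"xyz":[0.14,-0.75,0.03],"turn":[0,0,0.1],"jaw":-0.2},{"xyz":[0.14,-0.75,0.03],"turn":[0,0,0.1],"jaw":-0.2}]';python3 st.py
```

```text
time_s: 9.5
ee_pos: [0.5104, -0.0747, 0.1998]
ee_rot: [3.129, -0.002, 0.973]
contact_force: [1.2, -1.2, -0.1]
opening: 0.0338
r 0.0743 th -130.9 delta 0.115 z 0.1998 j6 1.86 F [ 1.2 -1.2 -0.1]
```

```bash
python3 -m crank '[{"xyz":[0.1,-0.76,0.03],"turn":[0,0,0.1],"jaw":-0.2},{"xyz":[0.1,-0.76,0.03],"turn":[0,0,0.1],"jaw":-0.2},{"xyz":[0.1,-0.76,0.03],"turn":[0,0,0.1],"jaw":-0.2},{"xyz":[0.1,-0.76,0.03],"turn":[0,0,0.1],"jaw":-0.2},{"xyz":[0.1,-0.76,0.03],"turn":[0,0,0.1],"jaw":-0.2},{"xyz":[0.1,-0.76,0.03],"turn":[0,0,0.1],"jaw":-0.2}]';python3 st.py
python3 - <<'E'
from rig import imaging,manip,finder
import cv2,numpy as np
b=imaging.snapshot("side")["color"][70:180,160:300];a=imaging.snapshot("top")["color"][110:220,240:380]
cv2.imwrite("pics/b6.png",cv2.resize(np.hstack([a,b]),None,fx=2.8,fy=4,interpolation=cv2.INTER_CUBIC))
E
```

```text
time_s: 10.1
ee_pos: [0.4879, -0.0375, 0.1997]
ee_rot: [3.126, -0.013, 0.368]
contact_force: [1.0, -0.4, 0.4]
opening: 0.0344
r 0.0736 th -165.1 delta 0.107 z 0.1997 j6 2.53 F [ 1.  -0.4  0.4]
```

View pics/b6.png

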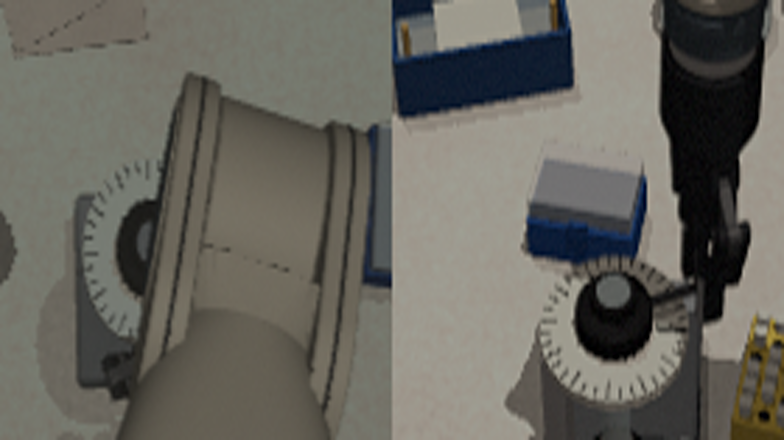

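```bash
python3 -m crank '[{"xyz":[0.03,-0.53,0.03],"turn":[0,0,0.06],"jaw":-0.2},{"xyz":[0.03,-0.53,0.03],"turn":[0,0,0.06],"jaw":-0.2},{"xyz":[0.03,-0.53,0.03],"turn":[0,0,0.06],"jaw":-0.2},{"xyz":[0.03,-0.45,0.03],"turn":[0,0,0.06],"jaw":-0.2},{"xyz":[0,0,0],"turn":[0,0,0],"jaw":-0.2}]';python3 st.py
python3 - <<'E'
from rig import imaging,manip,finder
import cv2,numpy as np
b=imaging.snapshot("side")["color"]
for t in("post","pointer","zero_mark"): print(t,finder.tip_of("side",t)[:1])
b=b[110:190,210:310]
cv2.imwrite("pics/b7.png",cv2.resize(b,None,fx=7,fy=7,interpolation=cv2.INTER_CUBIC))
E
```

```text
time_s: 10.7
ee_pos: [0.4856, -0.0184, 0.1996]
ee_rot: [3.127, -0.019, 0.15]
contact_force: [0.2, -0.3, 0.6]
opening: 0.0343
r 0.0734 th 179.9 delta 0.15 z 0.1996 j6 2.79 F [ 0.2 -0.3  0.6]
post [{'location': [271.6, 138.8], 'confidence': 0.87}]
pointer [{'location': [266.2, 150.7], 'confidence': 0.87}]
zero_mark [{'location': [265.3, 151.5], 'confidence': 0.72}]
```

View pics/b7.png

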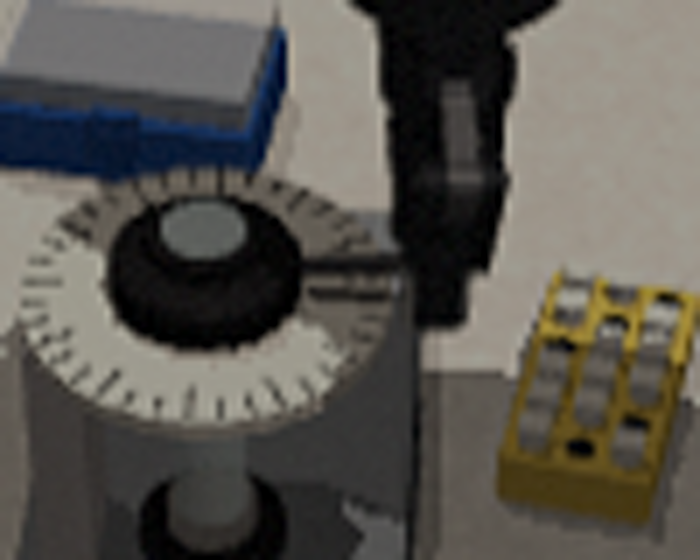

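```bash
cat > ang.py <<'E'
# usage: ang.py file-to-save ; side-camera estimate of zero angle and lever angle (world deg)
import sys
from rig import imaging,manip
from h import *
g=cv2.cvtColor(imaging.snapshot("side")["color"],cv2.COLOR_BGR2GRAY)
G=g.astype(np.float32)
ctr=np.array([.559,-.0182])
def samp(r,t,z): 
    p=np.array([proj("side",np.array([ctr[0]+r*np.cos(t),ctr[1]+r*np.sin(t),z])) for r in r],np.float32)
    return cv2.remap(G,p[:,0:1].copy(),p[:,1:2].copy(),cv2.INTER_CUBIC).mean()
A=np.arange(160,215,.5)
for nm,rr,z in(("lever(z=.179)",np.arange(.036,.056,.001),.179),("mark",np.arange(.037,.059,.001),.168)):
    v=np.array([samp(rr,np.radians(a),z) for a in A])
    print(nm); print([(float(A[i]),int(v[i])) for i in range(len(A)) if 0<i<len(A)-1 and v[i]<=v[i-1] and v[i]<v[i+1]])
b=g[110:190,210:310];cv2.imwrite(sys.argv[1],cv2.resize(b,None,fx=7,fy=7,interpolation=cv2.INTER_CUBIC))
E
python3 ang.py pics/b8.png
```

```text
lever(z=.179)
[(167.5, 35), (184.0, 13), (197.5, 74), (210.0, 84)]
mark
[(162.5, 86), (171.0, 87), (182.0, 28), (199.0, 18)]
```

```bash
python3 -m crank '[{"xyz":[0.02,-0.25,0.02],"turn":[0,0,0.03],"jaw":-0.2},{"xyz":[0.02,-0.25,0.02],"turn":[0,0,0.03],"jaw":-0.2},{"xyz":[0,0,0],"turn":[0,0,0],"jaw":-0.2}]';python3 st.py; python3 ang.py pics/b9.png
```

```text
time_s: 11.25
ee_pos: [0.4855, -0.0146, 0.199]
ee_rot: [3.127, -0.02, 0.089]
contact_force: [0.0, 0.1, 0.0]
opening: 0.0344
r 0.0736 th 176.9 delta 0.143 z 0.199 j6 2.85 F [0.  0.1 0. ]
lever(z=.179)
[(167.5, 36), (184.5, 21), (198.5, 76), (210.0, 84)]
mark
[(161.5, 85), (171.5, 87), (181.5, 25), (198.5, 20), (210.0, 75)]
```

View pics/b9.png

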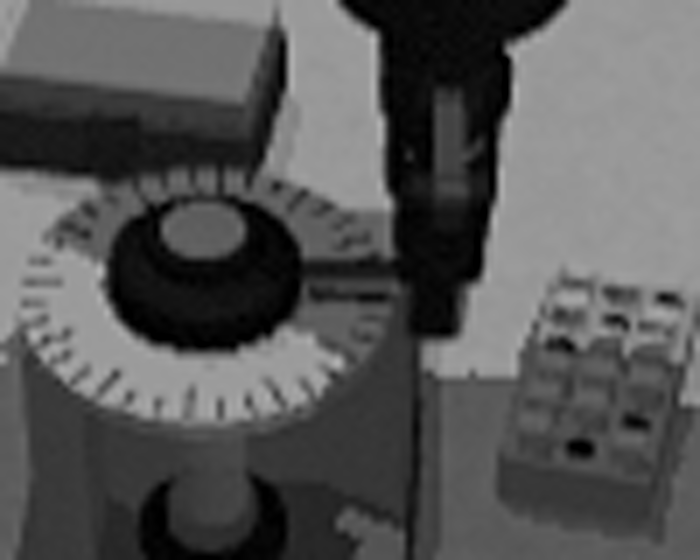

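```bash
python3 -m crank '[{"xyz":[0,0,-2],"turn":[0,0,0],"jaw":-0.2},{"xyz":[0,0,-4],"turn":[0,0,0],"jaw":-0.2},{"xyz":[0,0,-3],"turn":[0,0,0],"jaw":-0.2},{"xyz":[-1.6,4.5,0],"turn":[0,0,0],"jaw":-0.2},{"xyz":[-1.6,4.5,0],"turn":[0,0,0],"jaw":-0.2},{"xyz":[-1.6,4.5,0],"turn":[0,0,0],"jaw":-0.2},{"xyz":[-1.6,4.5,0],"turn":[0,0,0],"jaw":-0.2},{"xyz":[-1.6,4.5,0],"turn":[0,0,0],"jaw":-0.2}]'
python3 - <<'E'
from rig import imaging,manip,finder
from h import *
s=imaging.snapshot("top")["color"];cv2.imwrite("pics/top9raw.png",s)
for t,z in(("post",.204),("pointer",.168),("zero_mark",.168),("on_half",.058)): print(t,[(onz("top",r["location"],z).round(4),r["location"],r["confidence"]) for r in finder.tip_of("top",t)[:2]])
cv2.imwrite("pics/top9.png",cv2.resize(s[140:230,250:360],None,fx=7,fy=6.6,interpolation=cv2.INTER_CUBIC))
s=imaging.snapshot("side")["color"];cv2.imwrite("pics/side9raw.png",s)
E
```

```text
time_s: 12.1
ee_pos: [0.4258, -0.248, 0.2943]
ee_rot: [3.128, -0.02, 0.117]
contact_force: [1.7, -0.0, 0.2]
opening: 0.0342
post [(array([ 0.4822, -0.0289,  0.204 ]), [298.5, 200.1], 0.84)]
pointer [(array([ 0.5027, -0.017 ,  0.168 ]), [292.2, 194.0], 0.63)]
zero_mark [(array([ 0.4908, -0.0168,  0.168 ]), [292.2, 198.6], 0.76)]
on_half [(array([ 0.5701, -0.1666,  0.058 ]), [340.6, 176.4], 0.44)]
```

View pics/top9.png

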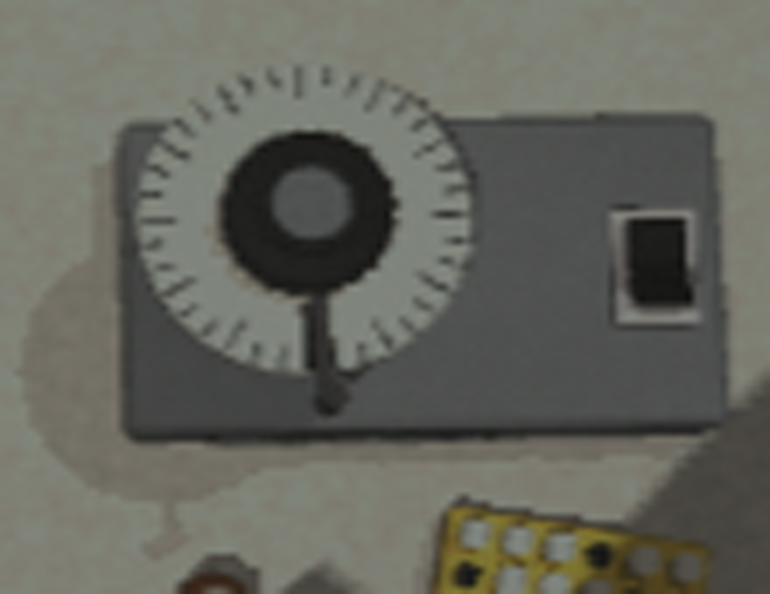

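```bash
cat > fit.py <<'E'
from h import *
def run(f,c):
    G=cv2.cvtColor(cv2.imread(f),cv2.COLOR_BGR2GRAY).astype(np.float32)
    def ring(r,ctr,th,z): return np.array([proj(c,np.array([ctr[0]+r*np.cos(t),ctr[1]+r*np.sin(t),z])) for t in th],np.float32)
    S=lambda p:cv2.remap(G,p[:,0:1].copy(),p[:,1:2].copy(),cv2.INTER_LINEAR)[:,0]
    th=np.linspace(0,2*np.pi,180,endpoint=False)
    best=min(((-float((S(ring(.0605,(x,y),th,.168))-S(ring(.0635,(x,y),th,.168))).mean()),x,y) for x in np.arange(.55,.568,.0005) for y in np.arange(-.026,-.01,.0005)))
    ctr=best[1:]
    print(c,"centre",np.round(ctr,4))
    # tick phase: 36 ticks at r .055-.060
    A=np.radians(np.arange(0,360,.25));v=np.mean([S(ring(r,ctr,A,.168)) for r in np.arange(.054,.0605,.001)],0)
    m=(v>60); ph=np.angle(np.sum((v-np.median(v))*m*np.exp(-36j*A)))  
    off=np.degrees((np.pi-ph)/36)%10; print("tick phase deg mod 10:",round(off if off<5 else off-10,2))
    for z,rr in((.168,np.arange(.037,.059,.001)),(.179,np.arange(.037,.059,.001))):
        A=np.radians(np.arange(165,205,.5));v=np.mean([S(ring(r,ctr,A,z)) for r in rr],0);w=np.clip(np.percentile(v,75)-v-10,0,None)
        print("z",z,"centroid",np.degrees((w*A).sum()/w.sum()).round(2),"min",np.degrees(A[v.argmin()]), "prof",v[::2].astype(int))
if __name__=="__main__":
    import sys; run(sys.argv[1],sys.argv[2])
E
for f in top0 top2raw top9raw; do echo $f; python3 fit.py pics/$f.png top;done
```

```text
top0
top centre [ 0.559  -0.0195]
tick phase deg mod 10: 0.9
z 0.168 centroid 181.81 min 182.5 prof [120 121 121 120 119 116 113 113 115 117 118 118 112  96  81  68  58  48
  52  71  90 103 112 115 114 113 114 116 118 119 121 121 122 121 119 116
 114 115 117 119]
z 0.179 centroid 180.5 min 181.0 prof [120 120 120 120 118 115 114 115 116 116 116 108  92  77  66  57  48  58
  78  96 108 114 116 115 115 116 118 119 120 121 122 122 121 118 116 116
 118 120 121 121]
top2raw
top centre [ 0.559  -0.0195]
tick phase deg mod 10: 0.89
z 0.168 centroid 181.82 min 182.5 prof [116 117 117 116 114 111 109 109 110 112 112 113 107  92  77  64  54  45
  48  67  86  99 107 110 109 108 109 111 113 114 116 116 116 116 114 111
 109 110 112 113]
z 0.179 centroid 180.51 min 181.0 prof [118 118 117 116 114 112 110 111 111 112 111 103  88  73  62  53  44  54
  74  92 103 109 111 111 110 111 113 115 116 117 117 117 116 113 111 111
 112 114 115 116]
top9raw
top centre [ 0.559  -0.0195]
tick phase deg mod 10: 0.83
z 0.168 centroid 185.37 min 183.0 prof [128 129 129 128 127 124 121 121 122 124 124 125 118 101  85  69  56  43
  38  40  44  46  48  50  52  57  70  88 103 114 121 125 127 128 127 124
 122 123 125 127]
z 0.179 centroid 183.92 min 181.5 prof [128 129 129 128 126 124 122 122 123 123 121 113  96  80  66  53  41  39
  42  45  47  49  51  55  64  81  98 111 119 125 127 128 128 126 124 123
 125 127 128 129]
```

```bash
python3 -m crank '[{"xyz":[1.7,-4.4,0],"turn":[0,0,0],"jaw":-0.2},{"xyz":[1.7,-4.4,0],"turn":[0,0,0],"jaw":-0.2},{"xyz":[1.7,-4.4,0],"turn":[0,0,0],"jaw":-0.2},{"xyz":[1.7,-4.4,0],"turn":[0,0,0],"jaw":-0.2},{"xyz":[1.7,-4.3,2],"turn":[0,0,0],"jaw":-0.2},{"xyz":[0,0,2],"turn":[0,0,0],"jaw":-0.2},{"xyz":[0,0,1],"turn":[0,0,0],"jaw":-0.2},{"xyz":[0,0,0],"turn":[0,0,0],"jaw":-0.2}]'
```

```text
time_s: 13.2
ee_pos: [0.4868, -0.0021, 0.2438]
ee_rot: [3.129, -0.023, 0.136]
contact_force: [-0.4, -0.9, 0.3]
opening: 0.0346
```

```bash
python3 -m crank '[{"xyz":[-0.3,1.7,0.5],"turn":[0,0,0.03],"jaw":-0.2},{"xyz":[0,0,0.5],"turn":[0,0,0],"jaw":-0.2},{"xyz":[0,0,0],"turn":[0,0,0],"jaw":-0.2}]'
```

```text
time_s: 13.5
ee_pos: [0.4863, -0.0199, 0.2356]
ee_rot: [3.129, -0.025, 0.107]
contact_force: [-0.3, 0.3, -0.5]
opening: 0.0343
```

```bash
python3 -m crank '[{"xyz":[0,0,1.2],"turn":[0,-0.01,0],"jaw":-0.2},{"xyz":[0,0,1.2],"turn":[0,-0.01,0],"jaw":-0.2},{"xyz":[0,0,1.2],"turn":[0,0,0],"jaw":-0.2},{"xyz":[0,0,0],"turn":[0,0,0],"jaw":-0.2}]'
```

```text
time_s: 13.9
ee_pos: [0.4871, -0.0206, 0.1975]
ee_rot: [3.129, -0.004, 0.106]
contact_force: [-0.6, -0.1, 0.2]
opening: 0.0341
```

```bash
python3 -m crank '[{"xyz":[0,-0.3,0],"turn":[0,0,0],"jaw":-0.2},{"xyz":[0,-0.3,0],"turn":[0,0,0],"jaw":-0.2},{"xyz":[0,-0.2,0],"turn":[0,0,0],"jaw":-0.2},{"xyz":[0,0,0],"turn":[0,0,0],"jaw":-0.2}]'
```

```text
time_s: 14.3
ee_pos: [0.4863, -0.012, 0.1975]
ee_rot: [3.128, -0.003, 0.106]
contact_force: [-0.2, -0.3, -0.4]
opening: 0.0339
```

```bash
python3 -m crank '[{"xyz":[0,-0.2,0],"turn":[0,0,0],"jaw":-0.2},{"xyz":[0,-0.15,0],"turn":[0,0,0],"jaw":-0.2},{"xyz":[0,0,0],"turn":[0,0,0],"jaw":-0.2}]'
python3 -m crank '[{"xyz":[0,0.3,0],"turn":[0,0,0],"jaw":-0.2},{"xyz":[0,0,-2],"turn":[0,0,0],"jaw":-0.2},{"xyz":[0,0,-4],"turn":[0,0,0],"jaw":-0.2},{"xyz":[0,0,-3],"turn":[0,0,0],"jaw":-0.2},{"xyz":[-1.6,4.5,0],"turn":[0,0,0],"jaw":-0.2},{"xyz":[-1.6,4.5,0],"turn":[0,0,0],"jaw":-0.2},{"xyz":[-1.6,4.5,0],"turn":[0,0,0],"jaw":-0.2},{"xyz":[-1.6,4.5,0],"turn":[0,0,0],"jaw":-0.2}]'
python3 -m crank '[{"xyz":[-1.6,4.5,0],"turn":[0,0,0],"jaw":-0.2},{"xyz":[-1.6,4.5,0],"turn":[0,0,0],"jaw":-0.2},{"xyz":[0,0,0],"turn":[0,0,0],"jaw":-0.2},{"xyz":[0,0,0],"turn":[0,0,0],"jaw":-0.2}]'
python3 - <<'E'
from rig import imaging,manip,finder
from h import *
s=imaging.snapshot("top")["color"];cv2.imwrite("pics/top10raw.png",s)
for t,z in(("post",.204),("pointer",.168),("zero_mark",.168),("on_half",.058)): print(t,[(onz("top",r["location"],z).round(4),r["location"],r["confidence"]) for r in finder.tip_of("top",t)[:2]])
cv2.imwrite("pics/top10.png",cv2.resize(s[140:230,250:360],None,fx=7,fy=6.6,interpolation=cv2.INTER_CUBIC))
s=imaging.snapshot("side")["color"];cv2.imwrite("pics/side10raw.png",s);cv2.imwrite("pics/side10.png",cv2.resize(s[110:190,210:310],None,fx=7,fy=7,interpolation=cv2.INTER_CUBIC))
for t in("post","pointer","zero_mark"): print(t,finder.tip_of("side",t)[:1])
E
python3 fit.py pics/top10raw.png top
```

```text
time_s: 14.6
ee_pos: [0.486, -0.0083, 0.198]
ee_rot: [3.128, -0.004, 0.106]
contact_force: [-1.4, -0.7, -1.1]
opening: 0.034
time_s: 15.4
ee_pos: [0.4422, -0.1967, 0.2949]
ee_rot: [3.128, -0.008, 0.119]
contact_force: [2.0, -0.5, -0.0]
opening: 0.0342
time_s: 15.8
ee_pos: [0.4176, -0.2998, 0.2959]
ee_rot: [3.127, -0.009, 0.112]
contact_force: [0.1, 0.7, 0.4]
opening: 0.0344
post [(array([ 0.4782, -0.0201,  0.204 ]), [294.9, 201.7], 0.84)]
pointer [(array([ 0.5016, -0.0139,  0.168 ]), [291.0, 194.4], 0.65), (array([0.5387, 0.1501, 0.168 ]), [227.1, 180.2], 0.48)]
zero_mark [(array([ 0.4895, -0.0181,  0.168 ]), [292.7, 199.1], 0.64), (array([ 0.5621, -0.0281,  0.168 ]), [296.2, 171.2], 0.56)]
on_half [(array([ 0.5689, -0.1786,  0.058 ]), [344.8, 176.8], 0.48)]
post [{'location': [272.8, 142.0], 'confidence': 0.93}]
pointer [{'location': [265.9, 151.0], 'confidence': 0.88}]
zero_mark [{'location': [264.9, 152.7], 'confidence': 0.91}]
top centre [ 0.559  -0.0195]
tick phase deg mod 10: 0.8
z 0.168 centroid 181.91 min 182.5 prof [125 127 127 126 124 120 116 113 112 109 105  99  92  81  71  62  56  51
  49  55  64  78  93 104 109 111 115 119 122 124 126 126 127 126 124 121
 119 120 122 124]
z 0.179 centroid 180.53 min 181.5 prof [126 127 126 125 122 118 114 112 109 104  98  90  79  68  61  55  50  51
  59  69  84  99 108 112 115 119 122 124 125 126 127 127 126 123 121 121
 123 124 125 126]
```

View pics/top10.png

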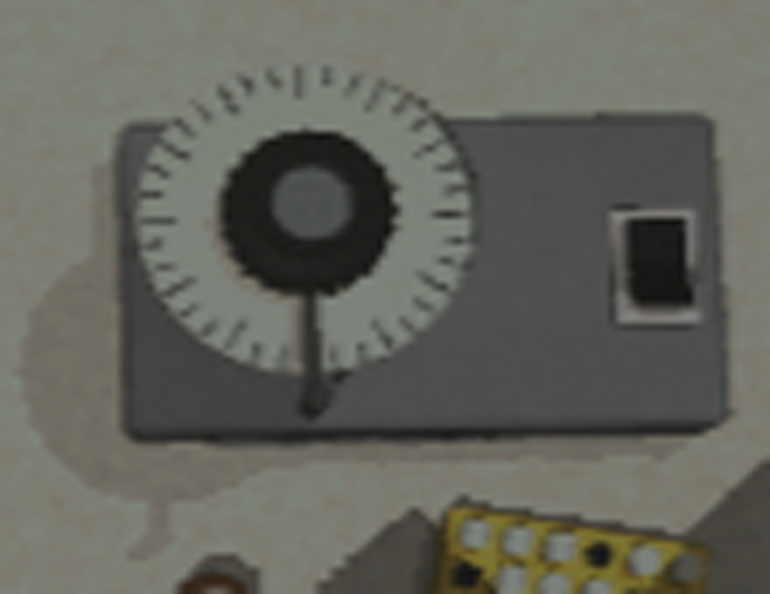

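View pics/side10.png

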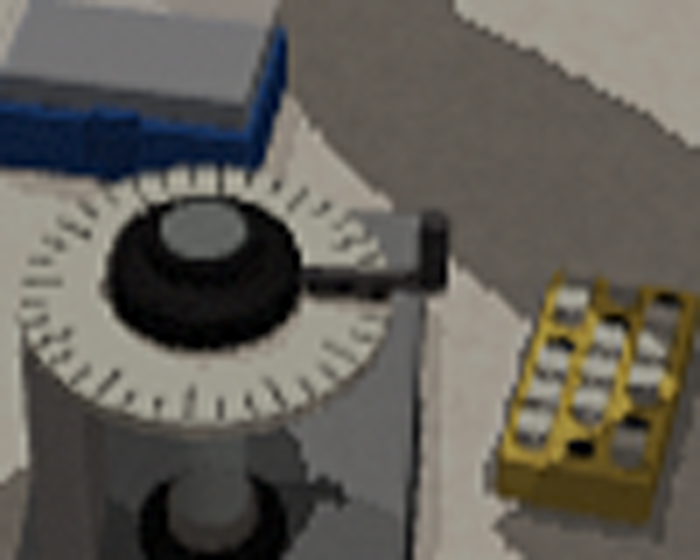

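Run:
```python
from h import *
ims=[]
for f in("top0","top10raw"):
    a=cv2.imread(f"pics/{f}.png")[165:195,330:360]; ims.append(cv2.resize(cv2.convertScaleAbs(a,alpha=2),None,fx=12,fy=12,interpolation=cv2.INTER_NEAREST))
cv2.imwrite("pics/cmp.png",np.hstack(ims))
px,py=.561,-.1755
for nm,pts in(("off",[(.02,.066),(0,.058),(-.02,.058)]),("on",[(.02,.058),(0,.058),(-.02,.066)])):
    print(nm,[((proj("top",np.array([px+d,py+s,z]))-[330,165])*12).round(0) for d,z in pts for s in(.012,-.012)])
s=cv2.imread("pics/side10raw.png");print(proj("side",np.array([px+.02,py,.058])))
```

```text
off [array([120.,  85.]), array([221.,  85.]), array([115., 174.]), array([216., 174.]), array([118., 257.]), array([219., 257.])]
on [array([113.,  92.]), array([213.,  92.]), array([115., 174.]), array([216., 174.]), array([125., 251.]), array([227., 251.])]
[237.99442477 141.46094099]
```

View pics/cmp.png

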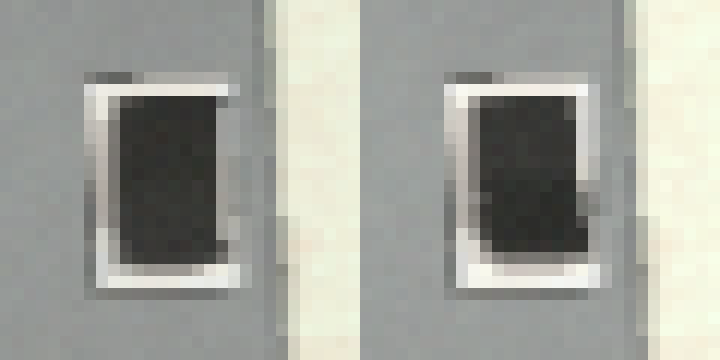

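```bash
python3 -c "
from rig import manip
o=manip.get_obs();print(o['time_s'],abs(o['qd']).max(),o['contact_force']);print(manip.sign_off())"
```

```text
16.25 0.006892707844988299 [ 0.50096405 -0.88667272  0.02780874]
the job is handed in; nothing more can be done
None
```

I switched the lamp on, brought the lever round to the zero mark and handed the job in at 16.25 s, with the arm still and clear of everything. No verdict was reported.

- **Lamp rocker:** I pressed the raised rear half down with shut fingertips until it stopped. The tips came to rest about 58 mm above the table, and pressing on to about 24 N moved them no further. In the before and after top pictures the rear half has dropped and the front half has risen. I could not read the rocker angle itself.
- **Analyser lever:** I pushed the post round by about 150° with the jaws held loosely either side of it, gap about 34 mm. The wrist force readings I took while pushing stayed at about 3 N or less. The first push stopped about 4° short, so I gave it one more small push.
- **Final position:** Fitting the top picture puts the lever at about 181.7° and the mark at about 181.8°. The detected post position gives 180.5° instead. On either figure the lever is within about 1.5° of zero, and the limit is about 4°.
- **Checks that disagreed:** Some detections of the pointer and zero mark were 10 mm or more off the known 60 mm radius, partly because the lever covers the mark. I relied on the picture fit and the post rather than on them.
- **Polarimeter and neighbours:** The scale centre measured the same at the start and the end, so the polarimeter was not shoved. The tube rack and tip box look in place in the last pictures. I did not measure the bottle or beaker again, but the arm never came near them at their height.

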